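# Open the combination lock on the polish case and show it

### The arm

A 6-joint arm with a two-finger parallel gripper is mounted at the origin on the work surface. World frame = base frame: x ahead of the robot, y to its left, z up, the work surface at z = 0. Lengths are in m, angles in rad, forces in N, time in s.
With the tool pointing down it reaches from about 0.35 to 0.725 m from the base axis. Payload 6 kg.
Tool frame: the origin (TCP) lies between the finger pads; the fingertips stand 14 mm ahead of it and the grasp point (between the pads) lies 5 mm behind it; z points along the fingers, y is the line along which they close (so a half turn about z gives the same grasp; the last joint's range is limited). The gripper opens to 85 mm and grips with 20 to 120 N. Pads are 22 mm wide; open, the fingers measure 114 mm over their backs; the gripper's body (76 mm by 85 mm) begins 54 mm behind the grasp point. The pads swing forward as they close: fully open they stand 13 mm farther back than shut.
Start: joints at [1.552, 0.04, 0.085, 0, -1.615, -0.334], TCP at [0.207, 0.563, 0.245] pointing down, gripper open.
Joint ranges: [-2.56, 2.56], [-1.29, 2.01], [-1.08, 1.49], [-3.29, 1.98], [-2.81, -0.18], [-2.99, 2.99]. Speed limits (rad/s): [2.57, 2.57, 3.01, 3.14, 3.14, 3.14].

### API

Orientations are given as a unit quaternion [x, y, z, w].
In Python, from workcell import status, camera, camera_model, order, spot_in gives the robot as it stands.
- The arm moves only by the tool jog_arm, called after ">>>" as name(argument=value, ...) on one line, values as JSON. Schema: {"type":"object","properties":{"offsets":{"type":"object","properties":{"x":{"type":"array","items":{"type":"number"},"minItems":1,"maxItems":8},"y":{"type":"array","items":{"type":"number"},"minItems":1,"maxItems":8},"z":{"type":"array","items":{"type":"number"},"minItems":1,"maxItems":8},"twist":{"type":"array","items":{"type":"number"},"minItems":1,"maxItems":8},"jaw":{"type":"array","items":{"type":"number"},"minItems":1,"maxItems":8}},"additionalProperties":false,"required":["x","y","z","twist","jaw"]},"grip_n":{"type":"number"},"only":{"type":"string"},"quiet":{"type":"boolean"},"lines":{"type":"string"}},"required":["offsets"],"additionalProperties":false}. offsets is an object with one list for each field, all of the same length, 1 to 8, a row being the entries at one place: x, y, z (the shift in m), twist (a turn about the tool's z in rad), jaw (the opening from 0.0 (shut) to 1.0 (fully open)); each row shifts and turns the commanded pose from where the row before left it, along the tool's axes as they then stand; what a row does not reach is not made up. A row lasts 1/10 s, in which the tool goes at most 0.05 m and 0.15 rad, less where a joint would pass 70% of its speed; a pose out of reach is approached as far as the arm can. The fingers move at their own pace and stop on an object; grip_n is the grip in N (left out, the last holds). Time passes only in rows, so rows that do not move let the fingers close. The tool returns the time, the measured TCP pose, the force, the opening and the grip force at its end. only (a regular expression) keeps the lines of the reply that match it, lines (a string "A,B") keeps lines A to B, and quiet returns only ok. Input that does not fit is refused with a message, and nothing moves.
- status.observe(): the state, without advancing time (a new reading comes with each control period).
- camera(name): name is "scene" or "top" or "wrist"; returns the picture (480x640x3 uint8, red, green, blue); there is no depth.
- camera_model(name): a dict with "camera_matrix" (3x3 intrinsics, pixels), "distortion" ([k1, k2, p1, p2, k3] as OpenCV has them; the pictures are not rectified), "pose" (4x4, takes a point from camera to world coordinates). Camera axes: x right, y up, looking along -z (the intrinsics and any distortion apply to the point x, -y, -z); pixel columns grow to the right and rows downward; lengths in m; the calibration is good to about 2 mm. A picture is of the moment at which its call begins: read the wrist's pose just before it. camera_model takes no time and is no camera call; for the wrist camera it gives the pose at the moment of the call.
- order.sign_off(): hands the job in; it is judged then, once.
Trained networks look in the newest picture that a camera, given by its name, has taken for a name from the list of things; names that differ only in an ending like _2 or _b are one class to them, and where a whole thing is asked for, a point or a joint stands for the part that bears it (a point fixed in the world has none). Each returns a list of dicts, best first, with "conf" (0 to 1); they miss things now and then, are a little off and sometimes report something else, mostly with a low value. They report only what shows in the picture. A call takes as long as a camera call. They do not tell look-alikes from the thing itself.
- spot_in(camera, name): "point" ([column, row] in pixels, amid what is visible of it).
The state is a dict: "clock": time; "qpos": joint angles; "dq": joint speeds; "tau": joint torques, N m; "position": TCP position; "eef_rot": TCP orientation; "wrist_force": force on the tool from outside, world axes, zero at the start; "wrist_torque": the same for the moment, N m; "gripper_width": opening from 0.0 (shut) to 1.0 (fully open); "grip_force": force on a finger pad.
Only numpy, scipy, OpenCV 4.12 (cv2) and the standard library are available. Lean on these libraries where they do the work, as an engineer would, in place of code of your own. Each camera call takes 0.05 s, during which the arm holds its last target. There are 200 camera calls.

### The job

Turn the dial of the padlock on the pink polish case, feeling its clicks, until its red line points at the red mark on the lock's body and the dial rests in that notch; then pull the shackle all the way out so that it comes free of the staple. Carry the opened lock over to the grey square mat and finish while still holding it up there in the gripper, above the middle of the mat with its underside about 15 cm over the table, the lock flat with its dial facing up and the shackle still fully out. Do not push the two polish bottles, the clock or the white tray out of place.

Things in the scene. Friction and masses are not known exactly. Their poses are not given: they have to be found in the camera images.
- case: fixed case, 210 x 180 mm, white sides, flat pink two-leaf lid with its top at 50 mm. Origin on the table under the lock; it spans x -80..130, y -92..92 mm of its frame. On the lid a steel seat (top at 56 mm) carries the lock; low rails (tops at 64 mm, 4 mm thick) run along both sides of the lock and behind it, 1.5 to 2.5 mm clear of it.
- staple (a point): top middle of the dark steel staple fixed to the lid: an arch of 5 mm rod, 25 mm wide along the case's y, 81.5 mm high over the table, 33 mm in x and 19 mm in y from the case's origin, close in front of the lock body. It goes over the lock's +y shackle leg, so the shut lock can be neither lifted nor pulled off.
- lock: loose teal padlock, about 0.37 kg in all, lying on its back with the dial up. Body 56 x 54 x 26 mm (x, y, z); origin at the centre of its underside, z up, x towards the shackle. At the start it lies on the seat with its axes along those of the case. A red mark on the top face at the +x edge is the index for the dial.
- dial (a joint): round black dial on the lock's z axis, 36 mm wide, 20 mm tall, red line to its rim. Rad, positive anticlockwise from above; 0 = red line at the red mark, where alone (+-0.12) the shackle comes out. A sprung notch every 0.524 rad; let go, it springs to the nearest (unless right between two); a click takes 0.06 N m. Starts at 0.8 to 2.6 (turn clockwise); stops at -1.8, 3.2. Grip at any yaw.
- dial_grip (a point): on the dial's axis, 38 mm above the lock's underside, 9 mm below the dial's top and 12 mm above the lock body's top face
- shackle (a joint): how far the shackle is out of the lock body, m: 0 shut, 0.028 fully out (end stop). Slides along the lock's +x, stays where left (4 N friction); with the dial off its notch it stops after 2 mm. Pulled along +x, the lock body first moves 2.5 mm and rests on the staple. Fully out, the +y leg's free end stands 16 mm off the lock body, out of the staple: then lift the lock straight up.
- shackle_grip (a point): middle between the two straight shackle legs, on their axes' height: 13 mm above the lock's underside, 19 mm above the lid, 56 mm in x from the lock's origin while shut. The shackle is a steel U of 9 mm round bar, 47 mm wide over its legs (along y), the legs straight for about 10 mm either side of this point; the bow ends 24.5 mm beyond it in +x.
- mat: fixed grey square mat, 130 x 130 x 4 mm, origin at the centre of its underside on the table; it lies to the left or to the right of the case
- tray: loose white open tray, 120 x 120 x 35 mm, origin at the centre of its underside; on the other side of the case from the mat. Leave alone
- polish_red: loose red polish bottle with gold cap, 28 mm diameter, 78 mm tall, origin at the centre of its underside. Leave alone
- polish_blue: loose blue polish bottle with gold cap, 28 mm diameter, 78 mm tall, origin at the centre of its underside. Leave alone
- clock: loose white desk clock, 45 x 100 x 55 mm (x, y, z), origin at the centre of its underside. Leave alone
Mind the look-alikes: they are no part of the job. Leave any yellow look-alike of the lock alone. Several things look just like the mat: the one meant starts farthest from the robot's base.

How it is judged:
By the outcome, as a careful person would: the job done as asked, in the order asked, and still so for the second after the job is handed in, while the arm keeps its last pose, push and grip.
It also fails if it takes over 72 s, if anything falls off the work surface, if the arm or the gripper's body presses on something with over 40 N, if the wrist force passes 120 N, or if a joint passes its speed limit or range.

## Working session

There is one attempt and no reset: what is moved stays moved. The work goes in short steps, Python scripts to look and compute and a tool call to move; the robot and the scene stay as the last step left them, time stands still between calls to the robot, and variables do not carry over. Pictures are saved under pics/ and viewed, at most 10 in all, crops included, and the job is handed in when it is done.

```bash
ls; mkdir -p pics
```

Create h.py:
```python
import numpy as np, cv2
from workcell import status, camera, camera_model, order, spot_in
def snap(n,f=None):
    m=camera_model(n); im=camera(n)
    if f: cv2.imwrite('pics/'+f,im[:,:,::-1])
    return im,m
def ray(m,px):
    K=np.array(m['camera_matrix']);d=np.array(m['distortion']);P=np.array(m['pose'])
    u=cv2.undistortPoints(np.array([[px]],float),K,d)[0,0]
    return P[:3,3],P[:3,:3]@np.array([u[0],-u[1],-1.])
def atz(m,px,z):
    o,r=ray(m,px); return o+r*(z-o[2])/r[2]
def proj(m,p):
    P=np.array(m['pose']);c=P[:3,:3].T@(np.array(p,float)-P[:3,3])
    return cv2.projectPoints(np.array([[c[0],-c[1],-c[2]]]),np.zeros(3),np.zeros(3),np.array(m['camera_matrix']),np.array(m['distortion']))[0][0,0]
```

Run:
```python
from h import *
np.set_printoptions(precision=4,suppress=True)
s=status.observe();print(s)
Z=dict(case=.05,lock=.082,dial=.102,staple=.0815,shackle=.069,mat=.004,tray=.02,polish_red=.04,polish_blue=.04,clock=.03)
for c in('top','scene'):
    im,m=snap(c,c+'1.png');print(c,np.array(m['pose'])[:3,3])
    for n,z in Z.items():
        for d in spot_in(c,n)[:6]:
            if d['conf']>.2: print(n,round(d['conf'],2),np.round(d['point']),atz(m,d['point'],z))
```

```text
pics
{'clock': 0.0, 'qpos': array([ 1.5517,  0.0408,  0.0838, -0.0004, -1.6155, -0.3337]), 'dq': array([-0.0002,  0.0002, -0.0003, -0.0008,  0.0006,  0.0006]), 'tau': array([ -0.0019, -36.82  ,  34.7409,   6.9326,  -0.0055,  -0.    ]), 'position': array([0.2071, 0.5628, 0.2443]), 'eef_rot': array([ 0.9845, -0.1755, -0.0001,  0.0009]), 'wrist_force': array([-0.1336, -0.1413, -0.0263]), 'wrist_torque': array([ 0.0286,  0.0148, -0.0087]), 'grip_force': 0.0, 'gripper_width': 0.9972832029396179}
top [ 0.3056 -0.0185  1.2246]
lock 0.83 [336. 332.] [ 0.3306 -0.0753  0.082 ]
lock 0.73 [311. 232.] [ 0.553  -0.0062  0.082 ]
dial 0.77 [341. 337.] [ 0.3208 -0.0854  0.102 ]
dial 0.67 [312. 234.] [ 0.5465 -0.009   0.102 ]
dial 0.39 [386. 326.] [ 0.3496 -0.1832  0.102 ]
staple 0.77 [314. 225.] [ 0.5723 -0.0136  0.0815]
staple 0.45 [323. 209.] [ 0.6112 -0.0312  0.0815]
shackle 0.58 [321. 314.] [ 0.3687 -0.0408  0.069 ]
shackle 0.46 [322. 213.] [ 0.6052 -0.0295  0.069 ]
mat 0.87 [411. 269.] [ 0.4949 -0.2546  0.004 ]
mat 0.65 [434. 368.] [ 0.2623 -0.3137  0.004 ]
tray 0.72 [198. 244.] [0.5206 0.2642 0
[... 569 characters left out ...]
102 ]
dial 0.71 [243. 209.] [ 0.3873 -0.1091  0.102 ]
staple 0.62 [206. 295.] [ 0.5516 -0.2579  0.0815]
staple 0.61 [330. 280.] [ 0.6323 -0.036   0.0815]
shackle 0.81 [339. 270.] [ 0.6103 -0.0044  0.069 ]
shackle 0.69 [267. 229.] [ 0.437  -0.0795  0.069 ]
mat 0.78 [143. 243.] [ 0.2787 -0.3211  0.004 ]
mat 0.68 [204. 296.] [ 0.4893 -0.2507  0.004 ]
tray 0.67 [418. 219.] [0.5311 0.2591 0.02  ]
polish_red 0.82 [341. 184.] [0.354  0.1557 0.04  ]
polish_red 0.28 [324. 249.] [0.5225 0.0118 0.04  ]
polish_blue 0.63 [205. 241.] [ 0.3764 -0.2018  0.04  ]
polish_blue 0.5 [336. 274.] [ 0.5948 -0.0009  0.04  ]
clock 0.98 [350. 354.] [ 0.7628 -0.0701  0.03  ]
clock 0.72 [417. 218.] [0.5346 0.252  0.03  ]
```

View pics/top1.png

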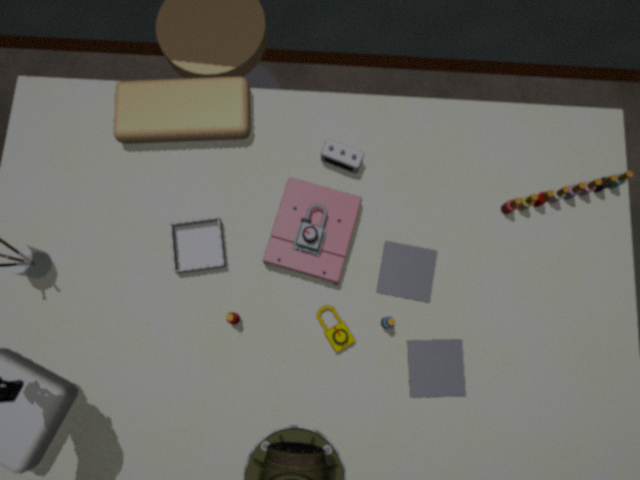

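View pics/scene1.png

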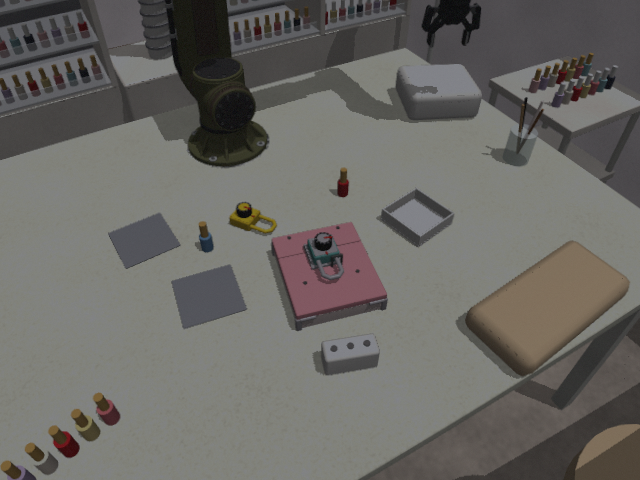

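The top view shows the teal lock at (311,234) on the pink case, with its shackle towards (318,210). The look-alike is the yellow lock at (338,332), off the case. There are two grey squares, at (408,271) and (436,368). The first is farther from the base (0.55 m against 0.41 m), so it is the mat. The tray is at (198,245). I'll move over the lock for a close look.

>>> jog_arm(offsets={"x":[0.036,0.036,0.036,0.036,0.036,0.036,0.036],"y":[0.0295,0.0295,0.0295,0.0295,0.0295,0.0295,0.0295],"z":[0,0,0,0,0,0,0],"twist":[0,0,0,0,0,0,0],"jaw":[1,1,1,1,1,1,1]})

```text
clock: 1.8
position: [0.3729, 0.2805, 0.2457]
eef_rot: [0.985, -0.175, 0.0, -0.0]
wrist_force: [0.6, 0.2, 0.4]
gripper_width: 0.999
grip_force: 0.0
```

>>> jog_arm(offsets={"x":[0.036,0.036,0.036,0.036,0.036,0.036,0],"y":[0.0295,0.0295,0.0295,0.0295,0.0295,0.0295,0],"z":[0,0,0,0,0,0,0],"twist":[0,0,0,0,0,0,0],"jaw":[1,1,1,1,1,1,1]})

```text
clock: 2.5
position: [0.5152, 0.0371, 0.2448]
eef_rot: [0.984, -0.179, -0.0, 0.001]
wrist_force: [0.8, 0.6, -0.7]
gripper_width: 1.002
grip_force: 0.0
```

Run:
```python
from h import *
np.set_printoptions(precision=4,suppress=True)
s=status.observe();print(s['clock'],s['qpos'],s['position'],s['eef_rot'])
im,m=snap('wrist','w1.png');print(np.array(m['pose']))
for n,z in dict(lock=.082,dial=.102,staple=.0815,shackle=.069).items():
    for d in spot_in('wrist',n)[:3]: print(n,d['conf'],d['point'],atz(m,d['point'],z))
```

```text
2.5 [ 0.4627 -0.1821 -0.1273  0.0009 -1.6272  0.7491] [0.5152 0.0371 0.2448] [ 0.9839 -0.1786 -0.0004  0.0008]
[[-0.3522  0.8963  0.2692  0.5852]
 [-0.9359 -0.3383 -0.0982  0.0115]
 [ 0.0031 -0.2865  0.9581  0.3728]
 [ 0.      0.      0.      1.    ]]
lock 0.73 [482.0, 313.7] [ 0.3852 -0.0737  0.082 ]
lock 0.61 [345.9, 152.9] [ 0.5592 -0.0061  0.082 ]
dial 0.73 [348.9, 170.5] [ 0.5483 -0.0028  0.102 ]
dial 0.67 [492.6, 333.9] [ 0.3769 -0.0721  0.102 ]
staple 0.54 [336.7, 74.7] [ 0.6147 -0.0184  0.0815]
shackle 0.95 [443.6, 289.4] [ 0.413  -0.0501  0.069 ]
shackle 0.77 [334.8, 76.5] [ 0.6152 -0.0179  0.069 ]
```

View pics/w1.png

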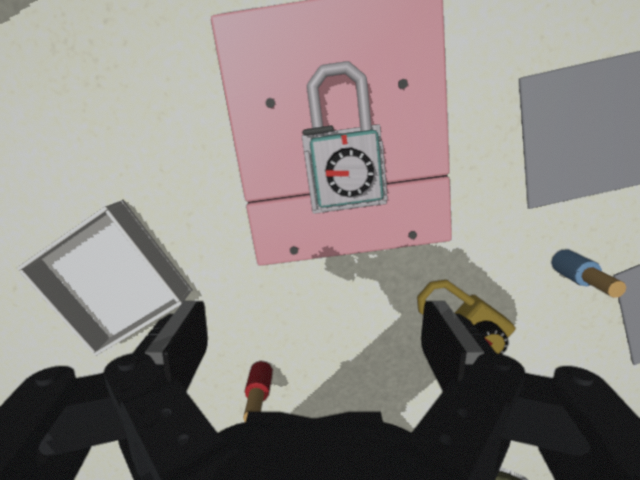

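Close view: this is the teal lock on the pink lid. The dial centre is at about (350,172), its red line points left to (327,174), and the red mark is at (345,138), so the dial sits at roughly +1.57. The staple's dark bar is at (318,131), over the left (+y) leg. The yellow lock at (480,315) stays alone.

Run:
```python
from h import *
np.set_printoptions(precision=4,suppress=True)
im,m=snap('wrist')
hsv=cv2.cvtColor(im,cv2.COLOR_RGB2HSV)
pink=((hsv[...,0]>165)|(hsv[...,0]<5))&(hsv[...,1]>50)&(hsv[...,1]<150)&(hsv[...,2]>150)
pink=pink.astype(np.uint8);pink[:,:200]=0;pink[:,470:]=0;pink[270:]=0
def edge(pts):
    w=np.array([atz(m,p,.05)[:2] for p in pts]);c=w.mean(0);v=np.linalg.svd(w-c)[2][0]
    return c,v*np.sign(v[0])
for nm,side in(('L',0),('R',-1)):
    pts=[(np.where(pink[r])[0][side],r) for r in range(30,235,5)]
    c,v=edge(pts);print(nm,c,np.arctan2(v[1],v[0]))
pts=[(c,np.where(pink[:,c])[0][-1]) for c in range(270,440,5)]
c,v=edge(pts);print('bottom',c,np.arctan2(v[1],v[0]))
red=((hsv[...,0]>174)|(hsv[...,0]<6))&(hsv[...,1]>170)&(hsv[...,2]>150);red[:, :300]=0;red[:,400:]=0;red[:100]=0;red[215:]=0
n,l,st,ce=cv2.connectedComponentsWithStats(red.astype(np.uint8))
for i in range(1,n):
    if st[i,4]>5:print(st[i],ce[i],atz(m,ce[i],.082),atz(m,ce[i],.103))
teal=(hsv[...,0]>80)&(hsv[...,0]<98)&(hsv[...,1]>90);y,x=np.where(teal[100:215,300:400]);print('teal',x.min()+300,x.max()+300,y.min()+100,y.max()+100)
q=[[x+300,y+100] for x,y in zip(x,y)];r=cv2.minAreaRect(np.array(q,np.float32));print(r,[atz(m,p,.082) for p in cv2.boxPoints(r)])
cv2.imwrite('pics/w1c.png',cv2.resize(im[40:230,250:450,::-1],(800,600)[:0] or None,fx=3,fy=3,interpolation=cv2.INTER_CUBIC))
```

```text
L [0.6027 0.077 ] -0.2214900791555683
R [ 0.5402 -0.0934] -0.22497404458891598
bottom [0.4704 0.0204] 1.3394469762461416
[350 133   2   5   6] [350.8333 134.8333] [ 0.5696 -0.0082  0.082 ] [ 0.5706 -0.0064  0.103 ]
[334 167  20   4  52] [341.8846 168.5   ] [0.5479 0.0066 0.082 ] [0.5504 0.0073 0.103 ]Traceback (most recent call last):
  File "<stdin>", line 19, in <module>
    return umr_minimum(a, axis, None, out, keepdims, initial, where)
ValueError: zero-size array to reduction operation minimum which has no identity
```

Add to h.py:
```python
from scipy.spatial.transform import Rotation as R
np.set_printoptions(precision=4,suppress=True)
O=np.array([.5475,-.0028,0]);YAW=-.225
U=np.array([np.cos(YAW),np.sin(YAW),0]);V=np.array([-U[1],U[0],0])
def delta(t):
    s=status.observe();r=R.from_quat(s['eef_rot']);x=r.as_matrix()[:,0]
    print('t',s['clock'],'pos',s['position'],'lock',(s['position']-O)@U,(s['position']-O)@V,'toolx-yaw rel',np.arctan2(x[1],x[0])-YAW,'tilt',r.as_matrix()[:2,2],'q6',s['qpos'][5],'w',s['gripper_width'],'gf',s['grip_force'],s['wrist_force'],s['wrist_torque'])
    print('d tool',r.inv().apply(np.array(t)-s['position']))
```

Run:
```python
from h import *
delta(O+[0,0,.097])
```

```text
t 2.8 pos [0.5137 0.0425 0.2456] lock -0.04307676310796248 0.036609430655161215 toolx-yaw rel -0.1259599638067361 tilt [0.0005 0.0003] q6 0.7461635582056617 w 1.0045229840744678 gf 0.0 [ 0.32    0.3813 -0.3749] [-0.0225 -0.0016 -0.0772]
d tool [0.0473 0.031  0.1486]
```

>>> jog_arm(offsets={"x":[0.024,0.0233,0,0,0,0,0,0],"y":[0.0155,0.0155,0,0,0,0,0,0],"z":[0,0.01,0.035,0.035,0.03,0.01,0,0],"twist":[0,0,0,0,0,0,0,0],"jaw":[1,1,1,0.8,0.7,0.7,0.7,0.7]}, grip_n=40)

```text
clock: 3.6
position: [0.5485, -0.0035, 0.1274]
eef_rot: [0.985, -0.175, 0.001, -0.0]
wrist_force: [-0.3, 0.3, 0.6]
gripper_width: 0.697
grip_force: 0.0
```

Run:
```python
from h import *
delta(O+[0,0,.097])
im,m=snap('wrist','w2.png')
```

```text
t 3.6 pos [ 0.5485 -0.0035  0.1274] lock 0.001087357320968294 -0.00043220767731287136 toolx-yaw rel -0.12663144900978943 tilt [ 0.0027 -0.0002] q6 0.858144714066499 w 0.6970025559168416 gf 0.0 [-0.3204  0.2668  0.6427] [-0.0044  0.0185  0.0065]
d tool [-0.0012 -0.0003  0.0304]
```

View pics/w2.png

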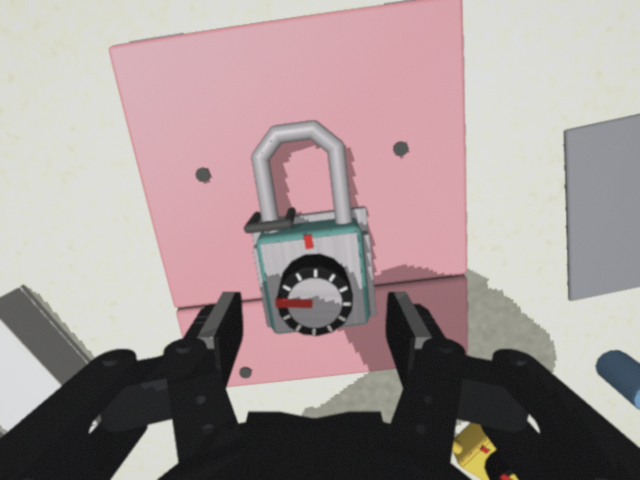

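The dial (315,300) sits centred between the fingers (230 and 400). The red line points left to (277,303), and the red mark is at (308,242).

>>> jog_arm(offsets={"x":[-0.001,0,0,0,0],"y":[0,0,0,0,0],"z":[0.01,0.01,0.01,0,0],"twist":[0,0,0,0,0],"jaw":[0.7,0.7,0.7,0.7,0.7]}, grip_n=40)

```text
clock: 4.15
position: [0.5465, -0.0038, 0.0949]
eef_rot: [0.984, -0.175, -0.0, 0.0]
wrist_force: [0.6, 0.1, 0.0]
gripper_width: 0.699
grip_force: 0.0
```

Run:
```python
from h import *
im,m=snap('wrist')
for d in spot_in('wrist','dial')[:2]: print(d,atz(m,d['point'],.1))
delta(O+[0,0,.097])
```

```text
{'point': [311.6, 327.2], 'conf': 0.78} [ 0.5494 -0.0036  0.1   ]
t 4.25 pos [ 0.547  -0.0037  0.0957] lock -0.0003206341218498096 -0.0010215155248449123 toolx-yaw rel -0.12780750315467096 tilt [ 0.0006 -0.0002] q6 0.8569440208333571 w 0.6991899377390206 gf 0.0 [ 0.3219 -0.2606  0.6628] [-0.0007 -0.0116 -0.0372]
d tool [ 0.0002 -0.0011 -0.0013]
```

>>> jog_arm(offsets={"x":[0.001,0,0,0,0,0],"y":[0,0,0,0,0,0],"z":[-0.0015,0,0,0,0,0],"twist":[0,0,0,0,0,0],"jaw":[0.2,0.2,0.2,0.2,0.2,0.2]}, grip_n=30)

```text
clock: 4.85
position: [0.5483, -0.0038, 0.0978]
eef_rot: [0.985, -0.175, 0.001, -0.0]
wrist_force: [1.1, 1.4, 6.1]
gripper_width: 0.408
grip_force: 30.6
```

Run:
```python
from h import *
delta(O+[0,0,.097])
```

```text
t 4.85 pos [ 0.5483 -0.0038  0.0978] lock 0.0010341236701497042 -0.0008401276933383465 toolx-yaw rel -0.12751224134364128 tilt [0.002  0.0001] q6 0.8582464608383533 w 0.4082470749416509 gf 30.56633949279785 [1.1293 1.3542 6.1152] [ 0.4459 -0.4908  0.0204]
d tool [-0.0011 -0.0007  0.0008]
```

>>> jog_arm(offsets={"x":[0,0,0,0,0,0],"y":[0,0,0,0,0,0],"z":[0,0,0,0,0,0],"twist":[0.131,0.131,0.131,0.131,0,0],"jaw":[0.2,0.2,0.2,0.2,0.2,0.2]})

```text
clock: 5.45
position: [0.5475, -0.0049, 0.0977]
eef_rot: [0.905, -0.425, 0.0, 0.001]
wrist_force: [-2.1, -1.3, 7.1]
gripper_width: 0.409
grip_force: 30.8
```

Run:
```python
from h import *
delta(O+[0,0,.097])
```

```text
t 5.45 pos [ 0.5475 -0.0049  0.0977] lock 0.00045375465746987526 -0.002031258961661621 toolx-yaw rel -0.6521164932218662 tilt [-0.0001 -0.0017] q6 0.3341249392592967 w 0.40855066658755956 gf 30.796358585357666 [-2.1112 -1.3443  7.1122] [-0.6271  0.6165  0.0364]
d tool [-0.0016 -0.0013  0.0007]
```

>>> jog_arm(offsets={"x":[0,0,0,0,0,0,0],"y":[0,0,0,0,0,0,0],"z":[0,0,0,0,0,0,0],"twist":[0.131,0.131,0.131,0.131,0.131,0.131,0],"jaw":[0.2,0.2,0.2,0.2,0.2,0.2,0.2]})

```text
clock: 6.15
position: [0.5461, -0.0055, 0.0977]
eef_rot: [-0.672, 0.74, 0.0, -0.002]
wrist_force: [-8.7, -1.5, 11.1]
gripper_width: 0.41
grip_force: 31.2
```

Run:
```python
from h import *
delta(O+[0,0,.097])
```

```text
t 6.15 pos [ 0.5461 -0.0055  0.0977] lock -0.0007952080058048489 -0.0029384952806852296 toolx-yaw rel -1.4420416467515131 tilt [-0.0036 -0.0029] q6 -0.4555165017453169 w 0.4098837345965269 gf 31.21195524930954 [-8.6747 -1.485  11.1468] [-0.6177  3.1249 -0.0406]
d tool [-0.0028 -0.0012  0.0007]
```

>>> jog_arm(offsets={"x":[0,0,0,0],"y":[0,0,0,0],"z":[0,0,0,0],"twist":[0.131,0.131,0,0],"jaw":[0.2,0.2,0.2,0.2]})

```text
clock: 6.55
position: [0.5457, -0.0053, 0.0977]
eef_rot: [-0.571, 0.821, 0.0, -0.003]
wrist_force: [-10.3, -2.0, 11.9]
gripper_width: 0.409
grip_force: 31.3
```

Run:
```python
from h import *
delta(O+[0,0,.097])
im,m=snap('scene');c=proj(m,O+[0,0,.1]).astype(int);print(c)
cv2.imwrite('pics/s2.png',cv2.resize(im[c[1]-40:c[1]+60,c[0]-60:c[0]+60,::-1],None,fx=5,fy=5,interpolation=cv2.INTER_CUBIC))
```

```text
t 6.55 pos [ 0.5457 -0.0053  0.0977] lock -0.0011605156232079824 -0.002881105434304791 toolx-yaw rel -1.7003118174046357 tilt [-0.0044 -0.0027] q6 -0.7139056072211853 w 0.4094570315487252 gf 31.321142613887787 [-10.3097  -1.9717  11.888 ] [-0.5755  3.6043  0.0672]
d tool [-0.003  -0.0008  0.0007]
[323 239]
```

>>> jog_arm(offsets={"x":[0,0,0,0,0,0,0,0],"y":[0,0,0,0,0,0,0,0],"z":[0,0,0,-0.02,-0.04,-0.04,-0.02,0],"twist":[0,0,0,0,0,0,0,0],"jaw":[0.7,0.75,0.75,0.75,0.75,0.85,0.85,0.85]})

```text
clock: 7.4
position: [0.549, -0.0039, 0.2206]
eef_rot: [-0.572, 0.821, -0.001, 0.003]
wrist_force: [0.5, 0.1, -0.3]
gripper_width: 0.853
grip_force: 0.0
```

Run:
```python
from h import *
delta(O+U*.056+[0,0,.071])
im,m=snap('wrist','w3.png')
c=proj(m,O+[0,0,.09]).astype(int);print(c)
for n,z in dict(lock=.082,dial=.1,staple=.0815,shackle=.069).items():
    for d in spot_in('wrist',n)[:2]: 
        p=atz(m,d['point'],z)-O;print(n,d['conf'],d['point'],p@U,p@V)
```

```text
t 7.4 pos [ 0.549  -0.0039  0.2206] lock 0.001663945761954682 -0.0007342679012285695 toolx-yaw rel -1.6997408124135647 tilt [0.0059 0.0008] q6 -0.7137641899386431 w 0.8532046844769933 gf 0.0 [ 0.5039  0.0844 -0.2799] [-0.0102 -0.0461 -0.0101]
d tool [-0.0073 -0.053   0.1499]
[319 232]
lock 0.95 [529.7, 41.1] -0.1540925714973044 -0.11043844778407308
lock 0.61 [307.3, 224.3] 0.008465061191722802 -0.0052208060197128535
dial 0.98 [318.9, 234.2] 0.0002902025452543233 -0.0016310778639826373
dial 0.75 [558.2, 17.1] -0.16143290370047458 -0.11943112192995646
staple 0.93 [289.6, 194.4] 0.018318857271693165 -0.029196472819079
shackle 0.69 [474.9, 86.9] -0.12269170279150649 -0.08680453757730981
shackle 0.31 [572.3, 306.7] -0.20485971614494133 0.0986376965402638
```

View pics/w3.png

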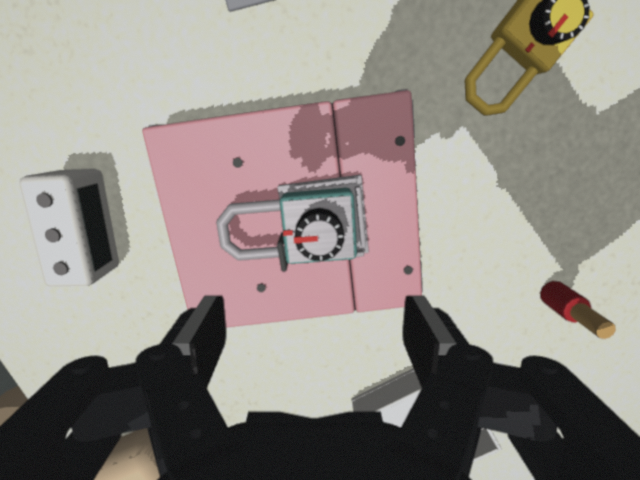

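The red line now points left, at (305,239), towards the mark at (288,233). I'll measure the residual angle.

Run:
```python
from h import *
im,m=snap('wrist')
x0,y0=255,170;c=im[y0:290,x0:400]
hsv=cv2.cvtColor(im,cv2.COLOR_RGB2HSV)
red=((hsv[...,0]>174)|(hsv[...,0]<6))&(hsv[...,1]>150)&(hsv[...,2]>120);k=np.zeros_like(red);k[200:265,270:350]=1;red&=k
n,l,st,ce=cv2.connectedComponentsWithStats(red.astype(np.uint8))
for i in range(1,n):
    if st[i,4]>3:
        ys,xs=np.where(l==i)
        for z in(.082,.103):
            w=np.array([atz(m,(a,b),z)-O for a,b in zip(xs,ys)]);w=np.c_[w@U,w@V];v=np.linalg.svd(w-w.mean(0))[2][0]
            print(st[i],'z',z,'mean',w.mean(0),'x',w[:,0].min(),w[:,0].max(),'ang',np.arctan(v[1]/v[0]))
for a in (-.524,0,.524):
    print(a,[proj(m,O+[0,0,.103]+r*(U*np.cos(a)+V*np.sin(a))) for r in(0,.018)], )
cv2.imwrite('pics/w3c.png',cv2.resize(c[:,:,::-1],None,fx=5,fy=5,interpolation=cv2.INTER_CUBIC)[:600,:725])
```

```text
[279 235   9   4  26] z 0.082 mean [ 0.0244 -0.001 ] x 0.02129215380662505 0.027403676465257976 ang 0.023719971522606534
[279 235   9   4  26] z 0.103 mean [ 0.0218 -0.0068] x 0.018958067451290504 0.024578392227703184 ang 0.023719971522602457
[291 241  22   6  91] z 0.082 mean [0.0124 0.0059] x 0.0035605088937694803 0.019499640398375432 ang -0.05057060230585095
[291 241  22   6  91] z 0.103 mean [ 0.0108 -0.0004] x 0.0026515577978410616 0.017309622688313767 ang -0.05057060230585008
-0.524 [array([315.9919, 241.5955]), array([291.5191, 231.8718])]
0 [array([315.9919, 241.5955]), array([289.9631, 244.8603])]
0.524 [array([315.9919, 241.5955]), array([295.3382, 256.7236])]
```

View pics/w3c.png

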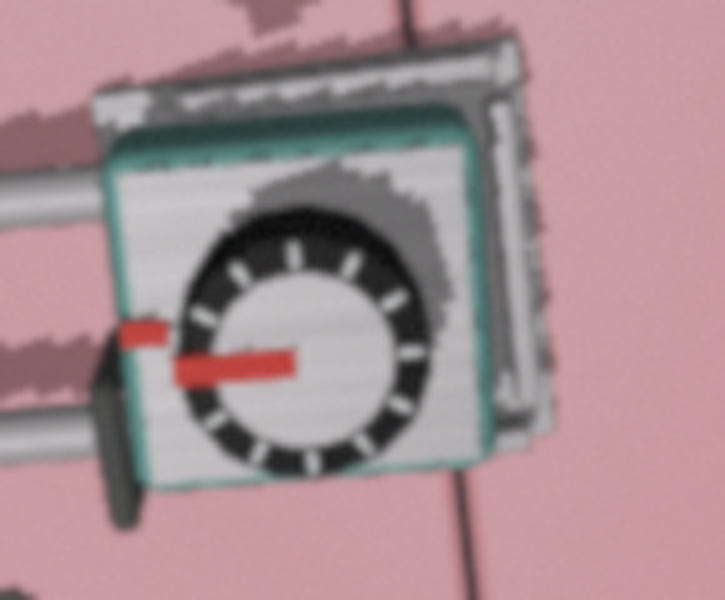

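The crop confirms it: the red line, at crop (235,368), points straight at the red mark, at (145,335), apart from parallax, and the dial rests at 0 ± 0.05. Next is the shackle. I turn the tool first.

>>> jog_arm(offsets={"x":[0,0,0,0,0,0],"y":[0,0,0,0,0,0],"z":[0,0,0,0,0,0],"twist":[-0.142,-0.142,-0.142,-0.142,-0.142,-0.142],"jaw":[0.85,0.85,0.85,0.85,0.85,0.85]})

```text
clock: 8.3
position: [0.5474, -0.004, 0.2159]
eef_rot: [0.861, -0.509, -0.0, 0.001]
wrist_force: [-0.4, 0.2, 0.7]
gripper_width: 0.847
grip_force: 0.0
```

>>> jog_arm(offsets={"x":[0,0,0,0,0,0,0],"y":[0,0,0,0,0,0,0],"z":[0,0,0,0,0,0,0],"twist":[-0.142,-0.142,-0.142,-0.142,-0.142,-0.138,0],"jaw":[0.85,0.85,0.85,0.85,0.85,0.85,0.85]})

```text
clock: 9.0
position: [0.5474, -0.004, 0.216]
eef_rot: [0.994, -0.112, -0.001, 0.0]
wrist_force: [0.1, 0.6, -0.2]
gripper_width: 0.849
grip_force: 0.0
```

Run:
```python
from h import *
delta(O+U*.057-V*.001+[0,0,.069])
im,m=snap('wrist')
for n,z in dict(shackle=.0735,dial=.1).items():
    for d in spot_in('wrist',n)[:2]: 
        p=atz(m,d['point'],z)-O;print(n,d['conf'],d['point'],p@U,p@V)
# legs' lateral centre: bright pixels on profile at x=56
for x in(.05,.056,.062):
    print(x,[int(im[tuple(proj(m,O+U*x+V*y+[0,0,.0735]).round().astype(int)[::-1])].astype(int)[1]) for y in np.arange(-.032,.033,.002)])
```

```text
t 9.0 pos [ 0.5474 -0.004   0.216 ] lock 0.0001716860275856325 -0.0012254329287073535 toolx-yaw rel 0.0014368123557308987 tilt [-0.0013 -0.0005] q6 0.9874540691234752 w 0.8492277498228067 gf 0.0 [ 0.09    0.6289 -0.1789] [0.0353 0.0394 0.0331]
d tool [ 0.057  -0.0003  0.1469]
shackle 0.77 [326.9, 139.9] 0.06670606533293716 -0.010598461845991766
shackle 0.7 [383.0, 360.0] -0.11557300214106425 -0.060679726347208536
dial 0.89 [310.6, 240.5] -0.00016960085192407854 0.0009886713802550436
0.05 [151, 148, 126, 98, 124, 163, 173, 146, 134, 150, 149, 151, 151, 150, 150, 150, 151, 151, 151, 146, 100, 98, 96, 124, 163, 167, 135, 149, 153, 152, 153, 154, 154]
0.056 [150, 147, 101, 98, 133, 159, 174, 139, 146, 152, 150, 152, 151, 150, 151, 150, 149, 151, 151, 133, 96, 99, 96, 128, 165, 165, 136, 151, 154, 154, 155, 155, 155]
0.062 [153, 152, 115, 99, 126, 165, 170, 132, 147, 151, 151, 151, 151, 150, 151, 151, 152, 153, 152, 125, 98, 98, 96, 145, 168, 164, 131, 154, 155, 155, 155, 155, 156]
```

>>> jog_arm(offsets={"x":[0.029,0.028,0,0,0,0,0,0],"y":[0.0004,0.0004,0,0,0,0,0,0],"z":[0,0,0.045,0.045,0.03,0.015,0.011,0],"twist":[0,0,0,0,0,0,0,0],"jaw":[0.8,0.8,0.8,0.8,0.8,0.8,0.8,0.8]})

```text
clock: 9.95
position: [0.6029, -0.0175, 0.0704]
eef_rot: [0.994, -0.113, -0.0, 0.0]
wrist_force: [-0.5, 0.2, 1.3]
gripper_width: 0.801
grip_force: 0.0
```

Run:
```python
from h import *
delta(O+U*.057-V*.002+[0,0,.0695])
```

```text
t 9.95 pos [ 0.6029 -0.0175  0.0704] lock 0.05730351620646654 -0.001998952336279283 toolx-yaw rel -0.000519887662776608 tilt [-0.0007 -0.0004] q6 1.0423562018941774 w 0.8014538586883038 gf 0.0 [-0.5001  0.1782  1.277 ] [0.0239 0.0044 0.0546]
d tool [-0.0003  0.      0.0009]
```

>>> jog_arm(offsets={"x":[0,0,0,0,0,0],"y":[0,0,0,0,0,0],"z":[0.0005,0,0,0,0,0],"twist":[0,0,0,0,0,0],"jaw":[0.4,0.4,0.4,0.4,0.4,0.4]}, grip_n=50)

```text
clock: 10.55
position: [0.6042, -0.0173, 0.0723]
eef_rot: [0.994, -0.112, 0.002, -0.0]
wrist_force: [0.1, 0.4, 5.9]
gripper_width: 0.526
grip_force: 50.7
```

Run:
```python
from h import *
delta(O+U*.057-V*.002+[0,0,.0695])
```

```text
t 10.55 pos [ 0.6042 -0.0173  0.0723] lock 0.05854365493296437 -0.0015099834908663895 toolx-yaw rel 0.0004260798519747089 tilt [0.0037 0.0002] q6 1.0430285247967994 w 0.5264811059654285 gf 50.65119132399559 [0.0651 0.4098 5.868 ] [ 0.3842 -0.0392 -0.0768]
d tool [-0.0016  0.0005  0.0028]
```

>>> jog_arm(offsets={"x":[0.004,0.004,0.004,0],"y":[0,0,0,0],"z":[0,0,0,0],"twist":[0,0,0,0],"jaw":[0.4,0.4,0.4,0.4]})

```text
clock: 10.95
position: [0.6153, -0.0201, 0.0718]
eef_rot: [0.994, -0.112, 0.001, -0.0]
wrist_force: [-1.9, 0.9, 6.8]
gripper_width: 0.524
grip_force: 50.5
```

>>> jog_arm(offsets={"x":[0.004,0.004,0.004,0.003,0],"y":[0,0,0,0,0],"z":[0,0,0,0,0],"twist":[0,0,0,0,0],"jaw":[0.4,0.4,0.4,0.4,0.4]})

```text
clock: 11.45
position: [0.6294, -0.0237, 0.0712]
eef_rot: [0.994, -0.112, -0.0, 0.0]
wrist_force: [-2.5, 0.1, 5.4]
gripper_width: 0.521
grip_force: 50.3
```

Run:
```python
from h import *
delta(O+U*.057-V*.002+[0,0,.0695])
```

```text
t 11.45 pos [ 0.6294 -0.0237  0.0712] lock 0.08448962800799466 -0.002105576680174597 toolx-yaw rel 0.0002899722773852531 tilt [-0.0001 -0.0004] q6 1.0661572579757224 w 0.5207114481316107 gf 50.33108063042164 [-2.4629  0.1441  5.4374] [0.1408 0.9281 0.1157]
d tool [-0.0275 -0.0001  0.0017]
```

>>> jog_arm(offsets={"x":[0.002,0.002,0],"y":[0,0,0],"z":[0,0,0],"twist":[0,0,0],"jaw":[0.4,0.4,0.4]})

```text
clock: 11.75
position: [0.6317, -0.0243, 0.0705]
eef_rot: [0.994, -0.112, -0.002, 0.0]
wrist_force: [-6.3, 2.1, 6.1]
gripper_width: 0.526
grip_force: 50.3
```

>>> jog_arm(offsets={"x":[0.002,0.001,0,0],"y":[0,0,0,0],"z":[0,0,0,0],"twist":[0,0,0,0],"jaw":[0.4,0.4,0.4,0.4]})

```text
clock: 12.15
position: [0.632, -0.0243, 0.0697]
eef_rot: [0.994, -0.112, -0.005, 0.0]
wrist_force: [-18.2, 5.8, 10.2]
gripper_width: 0.522
grip_force: 50.3
```

Run:
```python
from h import *
delta(O+U*.057-V*.002+[0,0,.0695])
```

```text
t 12.15 pos [ 0.632  -0.0243  0.0697] lock 0.08715505638104433 -0.0020732682763807053 toolx-yaw rel 0.0010765724856858505 tilt [-0.0101  0.0006] q6 1.0720851917965952 w 0.5220370861042106 gf 50.27258634567261 [-18.2032   5.7794  10.2094] [2.0813 6.3922 0.2906]
d tool [-0.0302 -0.0001  0.0005]
```

The force rose to 19 N after about 29 mm, which fits the end stop. I'll relax, release and check.

>>> jog_arm(offsets={"x":[-0.0035,0,0,0,0,-0.04,-0.04,0],"y":[0,0,0,0,0,0,0,0],"z":[0,0,0,0,-0.03,-0.04,-0.02,0],"twist":[0,0,0,0,0,0,0,0],"jaw":[0.4,0.8,0.8,0.8,0.8,0.8,0.8,0.8]})

```text
clock: 12.95
position: [0.5588, -0.0068, 0.161]
eef_rot: [0.994, -0.112, 0.004, -0.001]
wrist_force: [0.7, 0.4, 1.1]
gripper_width: 0.803
grip_force: 0.0
```

Run:
```python
from h import *
delta(O+U*.0025-V*.0015+[0,0,.0795])
im,m=snap('wrist')
for n,z in dict(shackle=.0735,dial=.1).items():
    for d in spot_in('wrist',n)[:2]: 
        p=atz(m,d['point'],z)-O;print(n,d['conf'],d['point'],p@U,p@V)
hsv=cv2.cvtColor(im,cv2.COLOR_RGB2HSV)
red=((hsv[...,0]>174)|(hsv[...,0]<6))&(hsv[...,1]>150)&(hsv[...,2]>120)
c=proj(m,O+[0,0,.09]).astype(int);k=np.zeros_like(red);k[c[1]-70:c[1]+40,c[0]-50:c[0]+50]=1;red&=k
n,l,st,ce=cv2.connectedComponentsWithStats(red.astype(np.uint8))
for i in range(1,n):
    if st[i,4]>8:
        p=[(atz(m,ce[i],z)-O) for z in(.082,.103)];print(st[i],[(a@U,a@V) for a in p])
b=proj(m,O+U*.05+[0,0,.07]).astype(int);print(b)
y0=max(0,b[1]-110);x0=b[0]-130
cv2.imwrite('pics/w4.png',cv2.resize(im[y0:y0+240,x0:x0+260,::-1],None,fx=2.5,fy=2.5))
```

```text
t 12.95 pos [ 0.5588 -0.0068  0.161 ] lock 0.011921506084792524 -0.0014252893103395715 toolx-yaw rel 0.0013570741005811127 tilt [0.008  0.0017] q6 0.9993108981013866 w 0.8027519611135818 gf 0.0 [0.6973 0.3955 1.1428] [ 0.0077 -0.0675  0.006 ]
d tool [-0.01    0.0003  0.0814]
shackle 0.95 [391.4, 404.4] -0.10044738873471251 -0.056203095276701046
shackle 0.62 [339.9, 146.1] 0.07739083541961189 -0.015921977801796355
dial 0.69 [471.9, 463.5] -0.1260644994696643 -0.10650694819631874
dial 0.64 [310.7, 288.2] 0.0010811220280832188 0.0006495338035176909
[311 236   6  10  50] [(np.float64(0.023562514862672617), np.float64(-0.0006802798046286215)), (np.float64(0.02981743788298175), np.float64(-0.0007677766455465053))]
[309 262   8  29 176] [(np.float64(0.0022400675086697882), np.float64(-0.00016962687201518034)), (np.float64(0.010652232132701887), np.float64(-0.0003087876581175975))]
[312 192]
```

View pics/w4.png

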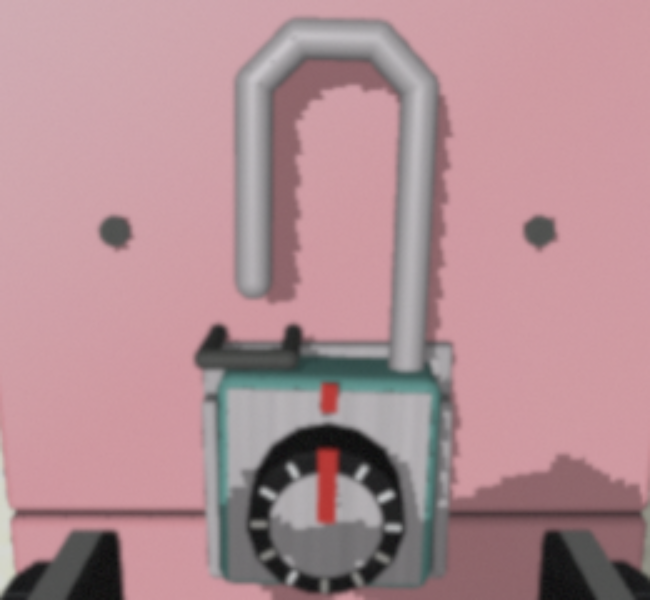

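The crop shows the shackle out. Its left (+y) leg end, at (253,290), is well clear of the staple at (250,355), and the dial line (327,485) is on the red mark (330,398). I now grip the body above the rails.

Run:
```python
from h import *
m=camera_model('wrist')
for n,p,z in(('legend',(283.2,198),.069),('bow',(315,89.5),.0735)):
    q=atz(m,p,z)-O;print(n,q@U,q@V)
delta(O+U*.001-V*.001+[0,0,.0795])
```

```text
legend 0.04763897862784978 0.016394293927791955
bow 0.10711615541335473 -0.0023439483834147234
t 13.1 pos [ 0.5593 -0.0073  0.1553] lock 0.01255283014295052 -0.001780097446074551 toolx-yaw rel 0.0003625236131584719 tilt [-0.0001  0.0004] q6 1.0006250765829465 w 0.8011214781919485 gf 0.0 [-0.0652  0.137  -0.3943] [0.011  0.0595 0.0145]
d tool [-0.0115 -0.0008  0.0758]
```

>>> jog_arm(offsets={"x":[-0.0055,-0.0055,0,0,0,0,0],"y":[0,-0.0002,0,0,0,0,0],"z":[0.01,0.02,0.03,0.012,0.006,0,0],"twist":[0,0,0,0,0,0,0],"jaw":[1,1,1,1,1,1,1]})

```text
clock: 13.8
position: [0.5493, -0.0049, 0.0787]
eef_rot: [0.994, -0.112, 0.001, 0.0]
wrist_force: [0.1, -0.6, 0.4]
gripper_width: 0.995
grip_force: 0.0
```

Run:
```python
from h import *
delta(O+U*.001-V*.001+[0,0,.0795])
```

```text
t 13.8 pos [ 0.5493 -0.0049  0.0787] lock 0.002234043086303442 -0.0016466248678040317 toolx-yaw rel 0.0001829432552488408 tilt [ 0.0012 -0.0003] q6 0.9884235616213178 w 0.9945405651252465 gf 0.0 [ 0.1195 -0.6138  0.4114] [ 0.0111 -0.0178  0.0483]
d tool [-0.0012 -0.0006 -0.0009]
```

>>> jog_arm(offsets={"x":[0,0,0,0,0,0,0],"y":[0,0,0,0,0,0,0],"z":[-0.0005,0,0,0,0,0,0],"twist":[0,0,0,0,0,0,0],"jaw":[0.5,0.5,0.5,0.5,0.5,0.5,0.5]}, grip_n=70)

```text
clock: 14.5
position: [0.5494, -0.0046, 0.0797]
eef_rot: [0.994, -0.112, 0.001, -0.0]
wrist_force: [-0.1, 1.0, 5.4]
gripper_width: 0.611
grip_force: 76.4
```

Run:
```python
from h import *
delta(O+U*.001-V*.001+[0,0,.0795])
```

```text
t 14.5 pos [ 0.5494 -0.0046  0.0797] lock 0.0022551582761909422 -0.0013653814793527371 toolx-yaw rel 0.0004962806410281906 tilt [0.0025 0.0003] q6 0.9883988780138709 w 0.6109443140399027 gf 76.40082120895386 [-0.1157  0.9551  5.3582] [0.4207 0.3045 0.0002]
d tool [-0.0013 -0.0004  0.0002]
```

Body gripped (0.611 × 85 ≈ 52 mm, expected 54). I lift straight up.

>>> jog_arm(offsets={"x":[0,0,0,0,0,0],"y":[0,0,0,0,0,0],"z":[-0.01,-0.02,-0.03,-0.03,-0.03,0],"twist":[0,0,0,0,0,0],"jaw":[0.5,0.5,0.5,0.5,0.5,0.5]})

```text
clock: 15.1
position: [0.5501, -0.005, 0.2031]
eef_rot: [0.994, -0.112, 0.003, -0.001]
wrist_force: [0.7, 0.3, -1.9]
gripper_width: 0.612
grip_force: 75.5
```

Run:
```python
from h import *
im,m=snap('top')
for d in spot_in('top','mat')[:3]: print(d,atz(m,d['point'],.004))
g=im.astype(int).sum(2); mk=(np.abs(g-np.median(g[250:290,390:430]))<45).astype(np.uint8)
n,l,st,ce=cv2.connectedComponentsWithStats(mk)
for i in range(1,n):
    if 1000<st[i,4]<6000: print(st[i],ce[i],atz(m,ce[i],.004))
im,m=snap('scene')
for d in spot_in('scene','mat')[:3]: print(d,atz(m,d['point'],.004))
delta([.493,-.2526,.176])
```

```text
{'point': [434.1, 367.5], 'conf': 0.9} [ 0.2646 -0.3127  0.004 ]
{'point': [410.4, 268.3], 'conf': 0.58} [ 0.4955 -0.2524  0.004 ]
[ 100   77  155   75 1523] [188.7768 123.7571] [0.8377 0.3263 0.004 ]
[ 248  189  128  291 5684] [317.526  325.0157] [ 0.3463 -0.0348  0.004 ]
[ 377  242   60   61 2808] [406.589  271.6211] [ 0.4869 -0.2433  0.004 ]
[ 407  339   59   59 3168] [435.7727 368.3261] [ 0.2629 -0.3166  0.004 ]
{'point': [142.4, 242.3], 'conf': 0.97} [ 0.2752 -0.3216  0.004 ]
{'point': [204.9, 294.8], 'conf': 0.63} [ 0.487  -0.2489  0.004 ]
{'point': [338.8, 243.3], 'conf': 0.47} [0.4949 0.0674 0.004 ]
t 15.3 pos [ 0.5477 -0.0048  0.196 ] lock 0.0006228974896734186 -0.0019087561226335547 toolx-yaw rel 7.976349439497987e-05 tilt [-0.0037 -0.0002] q6 0.9884367613447249 w 0.6116948560389143 gf 75.42834162712097 [-0.1025 -0.2686 -3.4781] [ 0.0661  0.0499 -0.0097]
d tool [0.002  0.2537 0.0202]
```

>>> jog_arm(offsets={"x":[0,0,0,0,0,0,0,-0.003],"y":[0.015,0.03,0.035,0.035,0.035,0.035,0.03,0.02],"z":[0,0,0,0,0,0,0.01,0.01],"twist":[0,0,0,0,0,0,0,0],"jaw":[0.5,0.5,0.5,0.5,0.5,0.5,0.5,0.5]})

```text
clock: 16.1
position: [0.4919, -0.2356, 0.1768]
eef_rot: [0.994, -0.113, -0.001, 0.0]
wrist_force: [-0.4, -0.1, -4.0]
gripper_width: 0.609
grip_force: 75.4
```

>>> jog_arm(offsets={"x":[0,0,0,0,0],"y":[0.01,0.005,0,0,0],"z":[0,0,0,0,0],"twist":[0,0,0,0,0],"jaw":[0.5,0.5,0.5,0.5,0.5]})

```text
clock: 16.6
position: [0.4904, -0.2472, 0.1785]
eef_rot: [0.994, -0.112, 0.0, 0.0]
wrist_force: [-0.1, 0.6, -2.6]
gripper_width: 0.611
grip_force: 75.3
```

Run:
```python
from h import *
im,m=snap('scene')
delta([.4885,-.248,.1737])
c=proj(m,[.49,-.25,.1]).astype(int)
cv2.imwrite('pics/s5.png',cv2.resize(im[c[1]-120:c[1]+100,c[0]-130:c[0]+130,::-1],None,fx=2.5,fy=2.5))
im,m=snap('wrist','w5.png')
```

```text
t 16.65 pos [ 0.4904 -0.2472  0.1785] lock -0.0011481473356960785 -0.25100443059941163 toolx-yaw rel 0.0013472462260379625 tilt [ 0.0006 -0.0001] q6 1.4481424149011448 w 0.6102407857243651 gf 75.34543633460999 [ 0.5919  0.1031 -4.0156] [ 0.0127  0.0479 -0.042 ]
d tool [-0.0017  0.0012  0.0048]
```

View pics/s5.png

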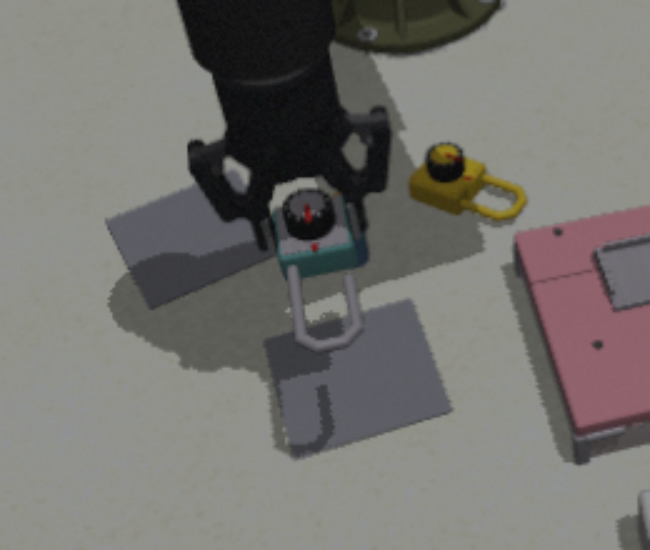

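View pics/w5.png

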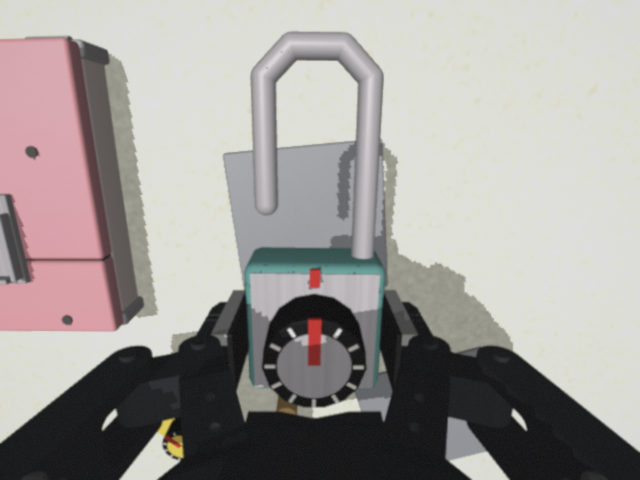

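The lock hangs flat. The dial line (314,340) is on the mark (315,278), and the shackle is out with its leg end at (266,208). The mat's corners show at crop (265,338), (413,300), (452,410) and (293,459), so I'll compute its middle from those.

Run:
```python
from h import *
m=camera_model('scene');c=proj(m,[.49,-.25,.1]).astype(int)
q=np.array([atz(m,(x/2.5+c[0]-130,y/2.5+c[1]-120),.004) for x,y in((265,338),(413,300),(452,410),(293,459))])
print(q,q.mean(0),np.linalg.norm(np.diff(q,axis=0),axis=1))
w=camera_model('wrist');a=[atz(w,p,.004) for p in((223,155),(383,140))];print(a,np.linalg.norm(a[0]-a[1]))
t=camera_model('top')
for p in((386,241),(437,249),(430,301),(377,292)):print(atz(t,p,.004))
M=q.mean(0);M[2]=.1737;delta(M)
```

```text
[[ 0.4162 -0.2967  0.004 ]
 [ 0.4375 -0.1699  0.004 ]
 [ 0.5619 -0.1876  0.004 ]
 [ 0.5452 -0.3159  0.004 ]] [ 0.4902 -0.2425  0.004 ] [0.1286 0.1257 0.1294]
[array([ 0.5595, -0.1879,  0.004 ]), array([ 0.5422, -0.3158,  0.004 ])] 0.12907591240278452
[ 0.5597 -0.1911  0.004 ]
[ 0.5472 -0.3166  0.004 ]
[ 0.4191 -0.3011  0.004 ]
[ 0.4331 -0.1732  0.004 ]
t 16.7 pos [ 0.4903 -0.2472  0.1784] lock -0.0012234716146948728 -0.2510508329039294 toolx-yaw rel 0.0013418750634429377 tilt [ 0.0004 -0.0001] q6 1.448208627593705 w 0.6104141656847696 gf 75.344899892807 [ 0.5342  0.7153 -4.2932] [-0.0261  0.0505  0.104 ]
d tool [-0.0011 -0.0046  0.0047]
```

Middle ≈ (0.490, -0.244). Small final correction, then hold and check that everything else stayed put.

>>> jog_arm(offsets={"x":[-0.001,0,0,0,0],"y":[-0.003,0,0,0,0],"z":[0.0048,0,0,0,0],"twist":[0,0,0,0,0],"jaw":[0.5,0.5,0.5,0.5,0.5]})

```text
clock: 17.2
position: [0.4897, -0.2448, 0.1735]
eef_rot: [0.994, -0.112, 0.0, 0.0]
wrist_force: [0.1, 0.3, -3.4]
gripper_width: 0.609
grip_force: 75.3
```

Run:
```python
from h import *
delta([.490,-.244,.1737])
im,m=snap('top')
for n,z in dict(tray=.02,polish_red=.04,polish_blue=.04,clock=.03).items():
    for d in spot_in('top',n)[:1]: print(n,d['conf'],atz(m,d['point'],z))
```

```text
t 17.2 pos [ 0.4897 -0.2448  0.1735] lock -0.0023507239699458535 -0.2487831445806427 toolx-yaw rel 0.00014485586666082573 tilt [ 0.0002 -0.0002] q6 1.4422373146369714 w 0.6092235024242032 gf 75.2821934223175 [ 0.0675  0.2543 -3.4042] [-0.0219  0.0822  0.0334]
d tool [ 0.0001 -0.0008 -0.0002]
tray 0.62 [0.5172 0.267  0.02  ]
polish_red 0.71 [0.3532 0.1589 0.04  ]
polish_blue 0.49 [ 0.3539 -0.1964  0.04  ]
clock 0.87 [ 0.7613 -0.0695  0.03  ]
```

```bash
python3 -c "
from workcell import order
print(order.sign_off())"
```

```text
the job is handed in; nothing more can be done
None
```

The job is handed in at about 17 s: the dial is on its mark and the shackle is pulled out to its stop. The lock is held flat, dial up, about 15 cm over the middle of the farther grey mat, and the bottles, clock and tray measured in place within a few millimetres.

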